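# Lock the drive coupling onto the shaft's flat

### The job

Turn the lift drive's shaft by its crank wheel until the flat on the shaft faces straight up under the setscrew in the coupling, the one beside the bare shaft. Then take the big T-handle hex key from the stand, tighten that setscrew clockwise onto the flat to about 0.5 N m, firm but not overdone, and put the key back upright in its hole in the stand. Leave the other tools and parts where they are.

Things in the scene. Friction and masses are not known exactly. Their poses are not given: they have to be found in the camera images.
- drive: Lift drive, fixed. Origin on the bench under the setscrew, z up; the shaft lies along its y, 78 mm above the bench: 60 mm square motor (y -152 to -64 mm, top 122 mm up), steel coupling 64 mm in diameter (y -54 to 21), bare shaft, bearing block (y 55 to 79, top 107 mm up), crank wheel. Of the two screws on the coupling, the one at y = -34 by the motor is done: tighten the one at y = 0 by the bare shaft.
- shaft: Steel shaft, 30 mm in diameter, with its crank wheel. Origin on the shaft line over the drive's origin, y along the drive's y, z = outward normal of its flat: the flat faces the setscrew when z points straight up. At the start the flat leans 0.5 to 1.3 rad from up towards the drive's +x. It stays where it is left (drag 0.2 N m, 4 to 5 N at the crank handle).
- shaft_flat (a point): Middle of the flat where it shows, between coupling and bearing (drive y = 38 mm), 14.2 mm from the shaft line. The flat is 0.8 mm deep and 10 mm wide. With it within about 0.25 rad of up, the setscrew's point draws it square as it tightens; farther off, the point jams on the round.
- shaft_line (a point): Centre of the crank wheel, on the shaft line, 78 mm above the bench at drive y = 108 mm. The black wheel is 125 mm in diameter and 12 mm thick. The point belongs to the drive and does not turn.
- crank_grip (a point): Middle of the wheel's revolving handle: a black peg 22 mm in diameter, 54 mm long, parallel to the shaft, from the wheel's outer face outwards (drive y 114 to 168 mm, this point at 148), 45 mm from the shaft line. It spins freely on its pin. When the flat leans by a towards the drive's +x, the handle leans by a - 0.5 rad: with the flat up it leans 0.5 rad from up towards -x.
- screw_mouth (a point): Centre of the setscrew's top, 107 mm above the bench and 1 mm proud of a 30 mm square spot face: the mouth of its hex socket, 10 mm across flats. It belongs to the drive: how the hexagon is turned is not reported and differs each time. The key has about 0.5 mm and 6 degrees of play in it: turn it under light pressure until it drops in (any of the six ways).
- screw_floor (a point): Floor of the socket, 10 mm below its mouth. The screw tightens clockwise seen from above: first a steady drag of 0.2 N m for 2.0 to 2.8 rad, then its point meets the flat and the torque climbs by about 0.7 N m per rad. 0.35 to 0.75 N m is good, over 0.8 N m bruises the shaft. It stays put when the key is let go and hardly sinks (under 1 mm).
- key: The hex key to use, the largest of three, steel with a black T-handle, about 0.2 kg, loose. Origin at its tip, z up the shank, T-handle along y. Hex tip 10 mm across flats, 18 mm long (first 2 mm reduced), round shank 12 mm in diameter up to 110 mm, handle 100 mm long (y), 15 mm thick (x), from 110 to 134 mm above the tip. It starts upright in a hole of the stand, tip 8 mm above the bench.
- key_handle (a point): Centre of that key's T-handle, on the shank's axis, 122 mm above the tip.
- stand: Aluminium key stand, fixed, 180 x 50 x 50 mm, long along its x; origin under its centre. Three upright holes, 14 mm in diameter and 42 mm deep, at x = -60, 0 and 60 mm, one for each key; which key stands in which hole changes.
- key_mid: The middle-sized T-handle key (handle 82 x 13 x 20 mm, top 115 mm above its tip) standing in the stand; leave it. Origin at its tip.
- key_small: The smallest T-handle key (handle 66 x 11 x 17 mm, top 99 mm above its tip) standing in the stand; leave it. Origin at its tip.
- flux_jar: Bystander: a 55 mm tall amber jar with a white lid, 52 mm across. Origin under its centre.
- solder_reel: Bystander: a grey flanged reel 56 mm across, 40 mm tall. Origin under its centre.
- clamp_knob: Bystander: a small black star knob, 34 mm across, 24 mm tall. Origin under its centre.
- screw_tray: Bystander: an aluminium compartment tray 110 x 160 x 25 mm. Origin under its centre.
- clamp_arm: Bystander: a black bar 160 x 12 x 10 mm lying flat. Origin under its centre.
- nozzle: Bystander: a square steel hot-air nozzle 42 mm wide, 44 mm tall. Origin under its centre.
- tweezers: Bystander: steel tweezers 115 mm long lying flat. Origin under its centre.
Things that resemble listed ones, but are neither listed nor needed, are in the scene too. Leave any red look-alike of the stand alone.

How it is judged:
By the outcome, as a careful person would: the job done as asked, in the order asked, and still so for the second after the job is handed in, with the robot touching nothing.
It also fails if it takes over 72 s, if anything falls off the work surface, if the arm or the gripper's body presses on something with over 40 N, if the wrist force passes 120 N, or if a joint passes its speed limit or range.

### The arm

A 6-joint arm with a two-finger parallel gripper is mounted at the origin on the work surface. World frame = base frame: x ahead of the robot, y to its left, z up, the work surface at z = 0. Lengths are in m, angles in rad, forces in N, time in s.
With the tool pointing down it reaches from about 0.25 to 0.725 m from the base axis. Payload 4 kg.
Tool frame: the origin (TCP) lies on the centre line of the jaws, within the pads' length; the fingertips stand 25 mm ahead of it and the grasp point (between the pads) lies 6 mm ahead of it; z points along the fingers, x is the direction in which the jaws open and shut, and the axes are right-handed (so a half turn about z gives the same grasp; the last joint's range is limited). The gripper opens to 85 mm and grips with 20 to 120 N. Pads are 22 mm wide; open, the fingers measure 114 mm over their backs; the gripper's body (76 mm by 85 mm) begins 54 mm behind the grasp point. The pads swing forward as they close: fully open they stand 13 mm farther back than shut.
Start: joints at [-1.2, 0.241, 0.005, 1.335, 0, 1.571], TCP at [0.181, -0.466, 0.256] pointing down, gripper open.
Joint ranges: [-2.72, 2.72], [-1.05, 1.87], [-1.09, 1.28], [-1.99, 2.15], [-1.42, 1.44], [-3.14, 3.14]. Speed limits (rad/s): [2.79, 2.79, 3.14, 3.14, 3.14, 3.14].

### API

Orientations are given as a unit quaternion [x, y, z, w].
In Python, from workcell import bot, imaging, order gives the robot as it stands.
- The arm moves only by the tool carry_out, never from a script. Its argument "moves" is a list of rows, each a list of 5 numbers: the shift along the tool's x, y, z scaled (see below), then the turn about the tool's z scaled (see below), then the opening, from -1 (shut) to 1 (fully open). In form: [[tx, ty, tz, roll, hand], ...]. A call has 1 to 20 rows; each row is the pose to reach, as a shift and turn from the pose commanded when the call began, along the tool's axes at that moment; what a row does not reach only later rows make up. The controller multiplies each number of a shift by 0.1 m and each number of a turn by 90 degrees. A row lasts 1/10 s, in which the tool goes at most 50 mm and 8.59 degrees, less where a joint would pass 70% of its speed; a pose out of reach is approached as far as the arm can. A call with a number of a shift or a turn outside -1 to 1 is refused whole. A call with a gripper value outside its range is refused whole. The fingers move at their own pace and stop on an object; the grip force is fixed at half the most. Time passes only in rows, so rows that repeat a pose let the fingers close. It gives the time, the measured TCP pose, the force and the opening at its end, in the units of the state.
- bot.get_obs(): the state, without advancing time (a new reading comes with each control period).
- imaging.camera(name): name is "side" or "top"; returns the picture (400x640x3 uint8, red, green, blue); there is no depth.
- imaging.camera_model(name): a dict with "fovy" (degrees; the focal length in pixels is half the picture's height over the tangent of half this angle, whatever the lens; pixels are square), "cx", "cy" (the principal point, pixels), "eye" and "rotation" of the camera in the world. Camera axes: x right, y up, looking along -z (the intrinsics and any distortion apply to the point x, -y, -z); pixel columns grow to the right and rows downward; lengths in m; the calibration is good to about 2 mm. A picture is of the moment at which its call begins. camera_model takes no time and is no camera call.
- order.job_done(): hands the job in, once; it reports no verdict.
The state is a dict: "clock": time; "joint_pos": joint angles; "joint_vel": joint speeds; "tau": joint torques, N m; "eef_pos": TCP position; "tool_rot": TCP orientation; "ft_force": force on the tool from outside, world axes, zero at the start; "ft_torque": the same for the moment, N m; "grip_width": finger opening in m.
Only numpy, scipy, OpenCV 4.12 (cv2) and the standard library are available. Lean on these libraries where they do the work, as an engineer would, in place of code of your own. Each camera call takes 0.05 s, during which the arm holds its last target.

## Working session

There is one attempt and no reset: what is moved stays moved. The work goes in short steps, Python scripts to look and compute and a tool call to move; the robot and the scene stay as the last step left them, time stands still between calls to the robot, and variables do not carry over. Pictures are saved under pics/ and viewed, and the job is handed in when it is done.

Besides the shell and the picture viewer there is one more tool, called as name(argument=value, ...) on one line, values as JSON. carry_out: Moves the arm, as the interface text tells. Its arguments: {"type":"object","properties":{"moves":{"type":"array","items":{"type":"array","items":{"type":"number","minimum":-1,"maximum":1}}}},"required":["moves"]}

```bash
ls; mkdir -p pics; python3 - <<'E'
from workcell import bot, imaging, order
import cv2
for n in ("side","top"):
    im=imaging.camera(n); cv2.imwrite(f"pics/{n}0.png",im[:,:,::-1]); print(n,imaging.camera_model(n))
print(bot.get_obs())
E
```

```text
pics
side {'fovy': 51.091340569345256, 'cx': 314.3525144180694, 'cy': 194.14839270096294, 'eye': array([ 0.44949781, -0.76148293,  0.69213425]), 'rotation': array([ 0.45070995,  0.00209564, -0.01945893,  0.89245588])}
top {'fovy': 43.66462328530029, 'cx': 314.2840271106511, 'cy': 201.32565169837267, 'eye': array([0.25880469, 0.0036082 , 1.30273056]), 'rotation': array([-0.07330025,  0.05570481,  0.71075505, -0.69738892])}
{'clock': 0.1, 'joint_pos': array([-1.20001918e+00,  2.41302415e-01,  3.86193768e-03,  1.33520004e+00,
        5.01701578e-05,  1.57082991e+00]), 'joint_vel': array([-6.17311361e-04, -8.20465505e-04,  3.23901120e-03, -5.13872943e-04,
        9.40739058e-04, -2.34404046e-05]), 'tau': array([ 1.57373820e-04, -3.73137617e+01,  2.53010523e+01,  1.08413291e-02,
        3.71089118e-05, -9.06669726e-06]), 'eef_pos': array([ 0.18099533, -0.46553532,  0.25552067]), 'tool_rot': array([ 8.25320355e-01, -5.64664024e-01, -7.46879568e-04, -5.41353540e-04]), 'ft_force': array([-0.25643387, -0.77697295,  0.04291472]), 'ft_torque': array([-0.05448728, -0.06191003,  0.00197903]), 'grip_width': 0.08519522012133374}
```

View pics/side0.png

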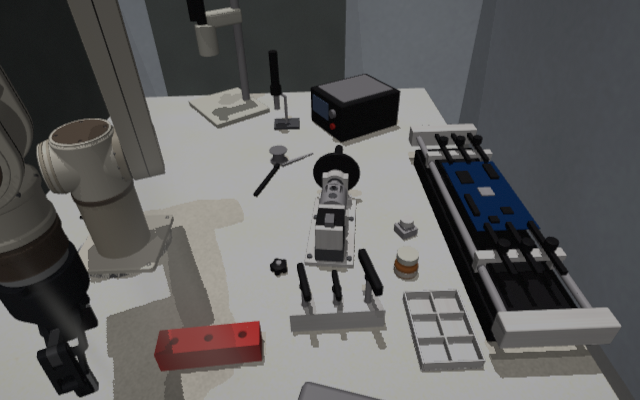

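View pics/top0.png

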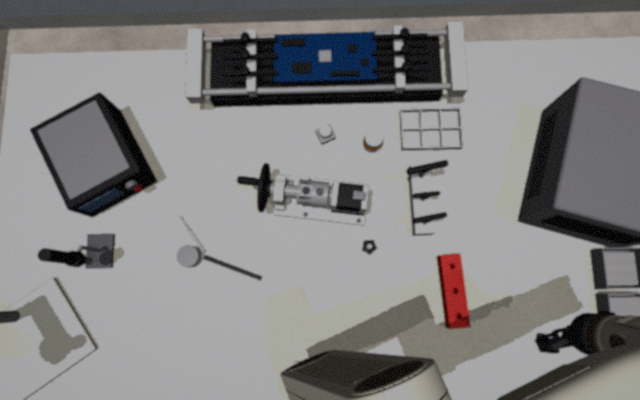

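```bash
cat > h.py <<'E'
import numpy as np, cv2
from scipy.spatial.transform import Rotation as R
from workcell import bot, imaging, order
def cam(n):
    m=imaging.camera_model(n); f=200/np.tan(np.radians(m['fovy']/2)); return m,f,R.from_quat(m['rotation']).as_matrix()
def ray(n,u,v):
    m,f,M=cam(n); d=M@np.array([(u-m['cx'])/f,-(v-m['cy'])/f,-1]); return np.array(m['eye']),d/np.linalg.norm(d)
def plane(n,u,v,z):
    e,d=ray(n,u,v); return e+d*(z-e[2])/d[2]
def proj(n,p):
    m,f,M=cam(n); c=M.T@(np.asarray(p)-m['eye']); return np.array([m['cx']+f*c[0]/-c[2], m['cy']-f*c[1]/-c[2]])
def tri(a,b):
    (e1,d1),(e2,d2)=ray('side',*a),ray('top',*b)
    A=np.stack([d1,-d2],1); t=np.linalg.lstsq(A,e2-e1,rcond=None)[0]
    p,q=e1+d1*t[0],e2+d2*t[1]; return (p+q)/2,np.linalg.norm(p-q)
def crop(n,name,x0,y0,x1,y1,s):
    im=imaging.camera(n)[:,:,::-1]; cv2.imwrite(name,cv2.resize(im[y0:y1,x0:x1],None,fx=s,fy=s,interpolation=cv2.INTER_CUBIC))
E
python3 - <<'E'
from h import *
crop('side','pics/s1.png',250,135,430,335,3.9/1.35)
crop('top','pics/t1.png',220,120,480,260,3)
E
```

```text
(no output)
```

View pics/s1.png

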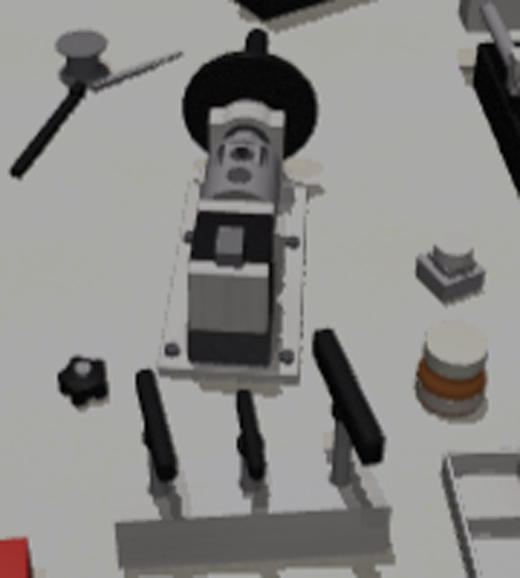

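View pics/t1.png

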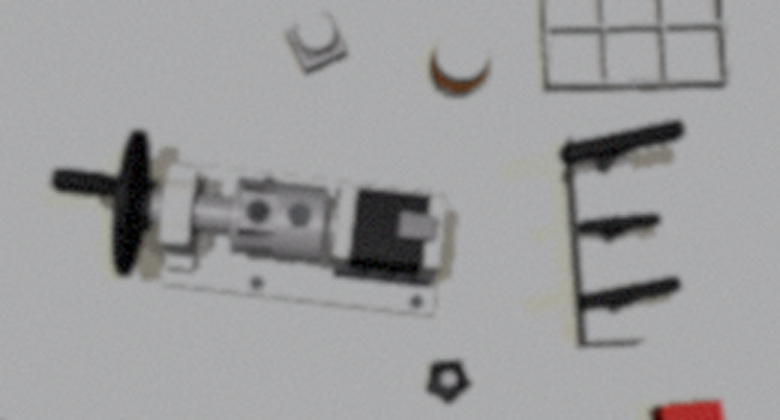

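```bash
python3 - <<'E'
from h import *
crop('side','pics/s2.png',300,135,380,215,7)
crop('top','pics/t2.png',232,155,352,225,6.5)
crop('top','pics/t3.png',395,150,465,245,6)
crop('side','pics/s3.png',280,240,400,335,6)
E
```

```text
(no output)
```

View pics/s2.png

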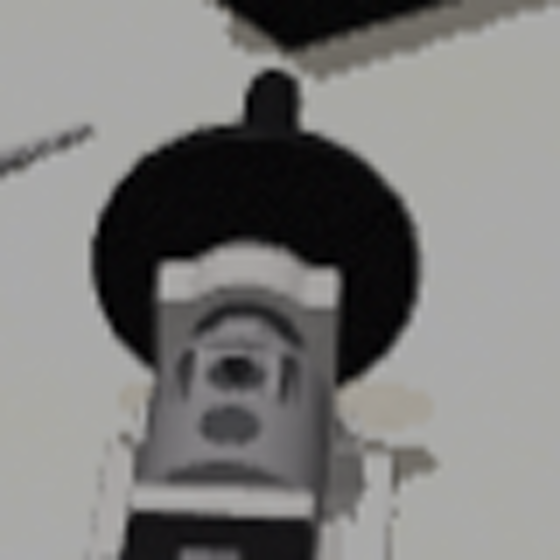

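View pics/t2.png

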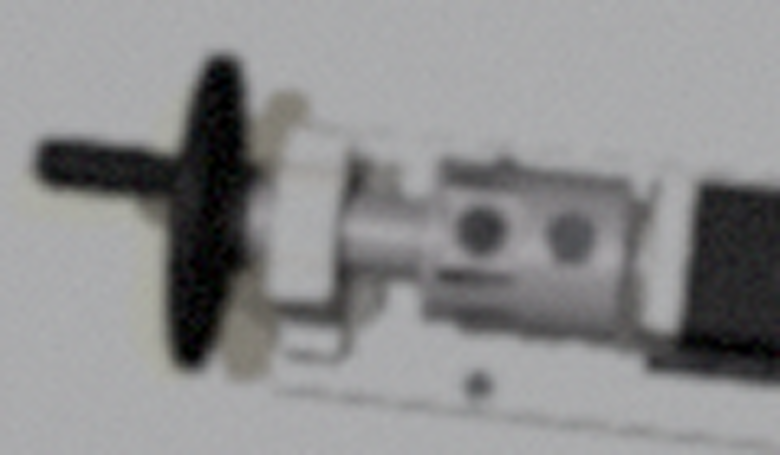

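View pics/t3.png

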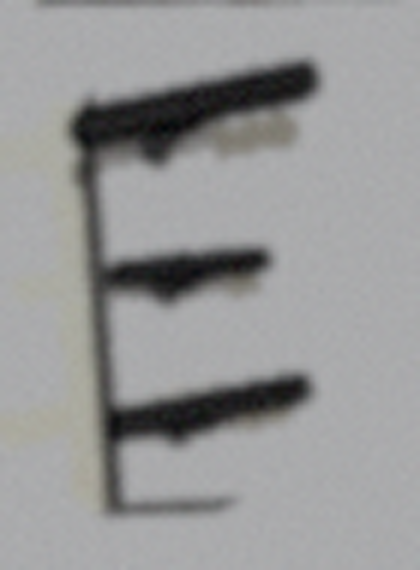

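View pics/s3.png

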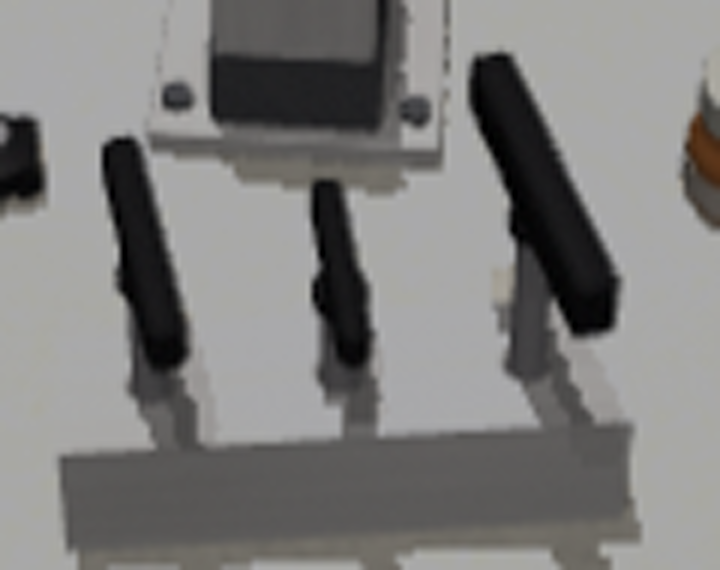

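```bash
cat >> h.py <<'E'
def S2(x,y,x0=300,y0=135,s=7): return ((x+.5)/s-.5+x0,(y+.5)/s-.5+y0)
E
python3 - <<'E'
from h import *
T2=lambda x,y:S2(x,y,232,155,6.5)
T3=lambda x,y:S2(x,y,395,150,6)
S3=lambda x,y:S2(x,y,280,240,6)
s0=tri(S2(238,371),T2(482,230)); s1=tri(S2(229,424),T2(571,237))
print('screw0',s0,'screw1',s1)
for z,a,b in ((.107,S2(238,371),T2(482,230)),(.107,S2(229,424),T2(571,237))):
    print(plane('side',*a,z),plane('top',*b,z))
print('wheelc',plane('top',*T2(208,210),.078), tri(S2(256,255),T2(208,210)))
print('peg end', tri(S2(272,88),T2(47,163)))
print('mid peg top axis', plane('top',*T2(47,163),.120),plane('top',*T2(170,173),.120))
# key handle
print('kh top', plane('top',*T3(88,126),.130),plane('top',*T3(308,80),.130), plane('top',*T3(195,105),.130))
print('kh side', plane('side',*S3(492,75),.130),plane('side',*S3(588,295),.130), plane('side',*S3(540,190),.130))
print('shank side at stand top', plane('side',*S3(527,372),.05))
print('stand front top edge', plane('side',*S3(60,455),.05),plane('side',*S3(630,423),.05))
print('stand corners top', plane('top',*T3(112,510),.05),plane('top',*T3(85,105),.05),plane('top',*T3(232,503),.05))
E
```

```text
screw0 (array([0.50912762, 0.05210182, 0.10902088]), np.float64(0.0015048060351443666)) screw1 (array([0.50444859, 0.01860343, 0.11169543]), np.float64(0.00012088347664681769))
[0.51008689 0.05519691 0.107     ] [0.50878366 0.05212035 0.107     ]
[0.50495375 0.02493544 0.107     ] [0.50535525 0.01865744 0.107     ]
wheelc [0.52509405 0.15930852 0.078     ] (array([0.52375261, 0.15829695, 0.08629018]), np.float64(0.000903072130618907))
peg end (array([0.53399248, 0.21350944, 0.12617257]), np.float64(0.00016918962001641002))
mid peg top axis [0.53534899 0.21460255 0.12      ] [0.53045759 0.16827621 0.12      ]
kh top [ 0.54605712 -0.19852478  0.13      ] [ 0.56298467 -0.28729059  0.13      ] [ 0.55372019 -0.24164569  0.13      ]
kh side [ 0.54604745 -0.19039294  0.13      ] [ 0.56247019 -0.28108783  0.13      ] [ 0.5543715  -0.23993331  0.13      ]
shank side at stand top [ 0.55435228 -0.24313295  0.05      ]
stand front top edge [ 0.4059715  -0.26783933  0.05      ] [ 0.58366463 -0.26449725  0.05      ]
stand corners top [ 0.40044968 -0.21389055  0.05      ] [ 0.57493315 -0.21150549  0.05      ] [ 0.40240502 -0.26392538  0.05      ]
```

Candidates for "the key": T-handles at side px (304,282) mid, (336,285) small, (369,272) big. Big = longest handle, at the +x end of the stand; the red block (210,345) is a look-alike. Candidates for the setscrew: side px (333.6,187.6), beside the bare shaft (wanted), and (332,195), by the motor (done). The handle now leans only about 0.07 rad, so the flat leans about 0.57.

```bash
cat >> h.py <<'E'
def go(target,phi=None,nturn=0):
    """print shift/roll units from the measured pose. phi = world angle of tool x"""
    o=bot.get_obs(); M=R.from_quat(o['tool_rot']).as_matrix()
    d=M.T@(np.asarray(target)-o['eef_pos'])/0.1
    ph=np.arctan2(M[1,0],M[0,0]); r=None
    if phi is not None: r=-((phi-ph+np.pi)%(2*np.pi)-np.pi+2*np.pi*nturn)/(np.pi/2)
    print('shift',d.round(3),'roll',r,'phi',ph.round(3),'z axis',M[:,2].round(3),'j6',o['joint_pos'][5].round(3),'clk',o['clock'])
E
python3 - <<'E'
from h import *
go((.533,.200,.20),-.14)
E
```

```text
shift [-4.932 -5.692  0.563] roll -0.67482482197732 phi -1.2 z axis [-0.  0. -1.] j6 1.571 clk 0.4
```

carry_out(moves=[[-0.43,-0.5,0,0,1],[-0.86,-1,0,0,1],[-0.86,-1,0,0,1]])

```text
clock: 0.7
eef_pos: [0.2436, -0.3473, 0.2561]
tool_rot: [0.825, -0.564, -0.0, -0.001]
ft_force: [0.4, 0.1, -0.0]
grip_width: 0.0855
```

carry_out(moves=[[-0.43,-0.5,0,0,1],[-0.86,-1,0,0,1],[-0.86,-1,0,0,1]])

```text
clock: 1.0
eef_pos: [0.3059, -0.2308, 0.2565]
tool_rot: [0.826, -0.564, 0.0, -0.0]
ft_force: [0.7, -0.3, -0.4]
grip_width: 0.0857
```

carry_out(moves=[[-0.43,-0.5,0,0,1],[-0.86,-1,0,0,1],[-0.86,-1,0,0,1]])

```text
clock: 1.3
eef_pos: [0.3682, -0.1144, 0.2566]
tool_rot: [0.826, -0.564, 0.0, -0.0]
ft_force: [-0.1, -0.6, 0.2]
grip_width: 0.0854
```

carry_out(moves=[[-0.43,-0.5,0,0,1],[-0.86,-1,0,0,1],[-0.86,-1,0,0,1]])

```text
clock: 1.6
eef_pos: [0.4305, 0.0023, 0.2565]
tool_rot: [0.826, -0.564, 0.0, -0.001]
ft_force: [0.1, -1.1, 1.0]
grip_width: 0.0855
```

carry_out(moves=[[-0.43,-0.5,0,0,1],[-0.86,-1,0,0,1],[-0.86,-1,0,0,1],[-0.86,-1,0,-0.67,1],[-0.86,-1,0,-0.67,1],[-0.86,-1,0,-0.67,1],[-0.86,-1,0,-0.67,1],[-0.86,-1,0,-0.67,1],[-0.86,-1,0,-0.67,1],[-0.86,-1,0,-0.67,1]])

```text
clock: 2.6
eef_pos: [0.4914, 0.1159, 0.2563]
tool_rot: [0.997, -0.072, -0.0, 0.0]
ft_force: [0.4, -0.2, -0.1]
grip_width: 0.0852
```

```bash
python3 - <<'E'
from h import *
go((.533,.200,.129),-.14)
E
```

```text
shift [ 0.292 -0.892  1.273] roll -0.0023939933083303466 phi -0.144 z axis [-0. -0. -1.] j6 1.946 clk 2.6
```

carry_out(moves=[[0.29,-0.45,0,0,1],[0.29,-0.89,0,0,1],[0.29,-0.89,0.3,0,1],[0.29,-0.89,0.7,0,1],[0.29,-0.89,0.7,0,1]])

```text
clock: 3.1
eef_pos: [0.5294, 0.1987, 0.1805]
tool_rot: [0.997, -0.074, -0.006, 0.003]
ft_force: [-1.0, -0.1, -0.2]
grip_width: 0.0856
```

```bash
python3 - <<'E'
from h import *
go((.533,.200,.129),-.14)
crop('side','pics/s4.png',270,80,410,200,5)
crop('top','pics/t4.png',222,130,352,225,6)
E
```

```text
shift [ 0.039 -0.022  0.514] roll -0.005809169090226357 phi -0.149 z axis [-0.012 -0.004 -1.   ] j6 2.079 clk 3.1
```

View pics/s4.png

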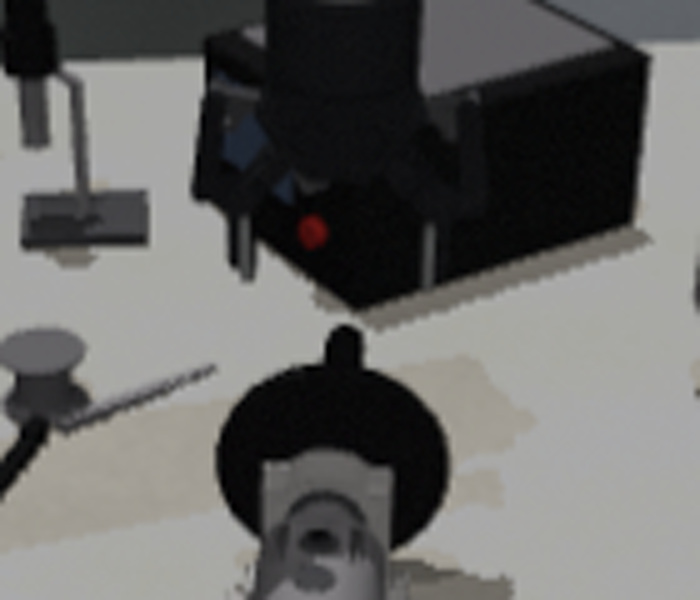

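View pics/t4.png

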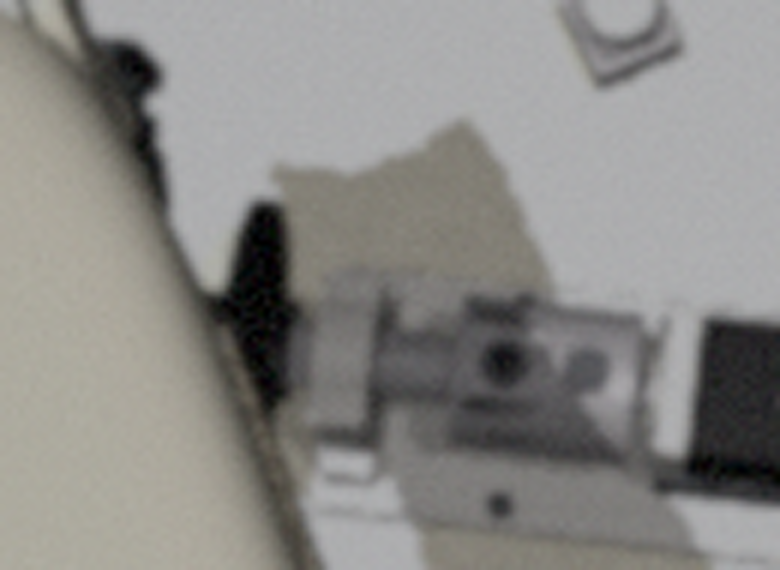

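The side view shows the fingers at crop (243,270) and (428,280), straddling the peg at (344,340).

carry_out(moves=[[0.03,0,0.3,0,1],[0.03,0,0.5,0,1],[0.03,0,0.5,0,1],[0.03,0,0.5,0,-1],[0.03,0,0.5,0,-1],[0.03,0,0.5,0,-1],[0.03,0,0.5,0,-1],[0.03,0,0.5,0,-1],[0.03,0,0.5,0,-1]])

```text
clock: 4.1
eef_pos: [0.536, 0.1996, 0.1372]
tool_rot: [0.997, -0.075, -0.0, -0.0]
ft_force: [-4.6, 1.1, 6.3]
grip_width: 0.0198
```

```bash
python3 - <<'E'
from h import *
o=bot.get_obs();print(o['grip_width'],o['ft_force'],o['ft_torque'],o['eef_pos'])
dx=np.array([.990,-.1395]);dy=np.array([.1395,.990])
def t(lean): 
    p=np.array([.5095,.0530])+.148*dy-.045*np.sin(lean)*dx; return (*p,.078+.045*np.cos(lean)+.006)
for l in (0,.25,.5): print(t(l)); go(t(l))
crop('side','pics/s5.png',270,80,410,200,5)
E
```

```text
0.01975237552273828 [-4.58606696  1.12841729  6.27656153] [0.17717367 0.72449963 0.03946359] [0.53601242 0.19961592 0.13722206]
(np.float64(0.530146), np.float64(0.19951999999999998), np.float64(0.129))
shift [-0.058  0.01   0.082] roll None phi -0.149 z axis [-0.     0.001 -1.   ] j6 2.076 clk 4.1
(np.float64(0.519124153615211), np.float64(0.20107307835422025), np.float64(0.12760105897697901))
shift [-0.169  0.011  0.096] roll None phi -0.149 z axis [-0.     0.001 -1.   ] j6 2.076 clk 4.1
(np.float64(0.5087875922551828), np.float64(0.20252959381858787), np.float64(0.12349121528506678))
shift [-0.274  0.012  0.137] roll None phi -0.149 z axis [-0.     0.001 -1.   ] j6 2.076 clk 4.1
```

View pics/s5.png

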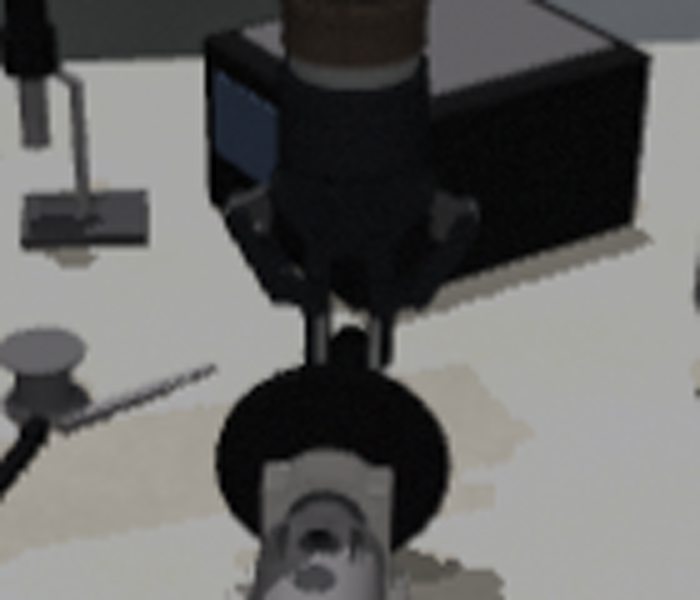

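Width 19.8 mm on a 22 mm peg with upward force means I'm gripping a bit high. I'll open slightly, lower 8 mm and regrip.

carry_out(moves=[[0,0,0,0,0],[0,0,0.08,0,0],[0,0,0.08,0,0],[0,0,0.08,0,-1],[0,0,0.08,0,-1],[0,0,0.08,0,-1],[0,0,0.08,0,-1]])

```text
clock: 4.85
eef_pos: [0.5361, 0.199, 0.128]
tool_rot: [0.997, -0.075, -0.0, 0.0]
ft_force: [-1.2, 0.2, -1.9]
grip_width: 0.0207
```

```bash
python3 - <<'E'
from h import *
o=bot.get_obs();print(o['grip_width'],o['ft_force'],o['ft_torque'],o['eef_pos'])
E
```

```text
0.020652725809281822 [-1.19099976  0.23962632 -1.93313295] [-0.02775399  0.13780554  0.13932886] [0.53606359 0.19899464 0.12801627]
```

carry_out(moves=[[-0.06,0,0,0,-1],[-0.12,0,0.0,0,-1],[-0.17,0,0.01,0,-1],[-0.22,0,0.03,0,-1],[-0.275,0,0.05,0,-1],[-0.275,0,0.05,0,-1],[-0.275,0,0.05,0,-1]])

```text
clock: 5.55
eef_pos: [0.5104, 0.2026, 0.1238]
tool_rot: [0.997, -0.075, 0.002, 0.001]
ft_force: [3.7, -2.2, -2.3]
grip_width: 0.02
```

```bash
python3 - <<'E'
from h import *
o=bot.get_obs();print(o['grip_width'],o['ft_force'],o['ft_torque'],o['eef_pos'])
go((.5088,.2025,.1235),-.14)
E
```

```text
0.019965236078887845 [ 3.71829404 -2.20151217 -2.2981563 ] [-0.58304003 -0.81336832  0.18509781] [0.51041085 0.20258948 0.1237963 ]
shift [-0.016  0.003  0.003] roll -0.006787321026715045 phi -0.151 z axis [ 0.003 -0.001 -1.   ] j6 2.101 clk 5.55
```

Add 2 mm, then release and lift clear to look.

carry_out(moves=[[-0.025,0,0.0,0,-1],[-0.025,0,0,0,-1],[-0.025,0,0,0,-1],[-0.025,0,0,0,0.4],[-0.025,0,0,0,0.4],[-0.025,0,0,0,0.4],[-0.025,0,-0.4,0,0.4],[-0.025,0,-0.8,0,0.4]])

```text
clock: 6.35
eef_pos: [0.5052, 0.2034, 0.203]
tool_rot: [0.997, -0.075, -0.002, 0.001]
ft_force: [0.6, 0.1, 1.8]
grip_width: 0.06
```

carry_out(moves=[[0,0.1,-0.3,0,0.4],[0,0.5,-0.5,0,0.4],[0,1,-0.5,0,0.4],[0,1,-0.5,0,0.4]])

```text
clock: 6.75
eef_pos: [0.4908, 0.1007, 0.2547]
tool_rot: [0.997, -0.078, 0.001, 0.001]
ft_force: [-0.2, 1.2, -0.1]
grip_width: 0.0596
```

```bash
python3 - <<'E'
from h import *
go((.554,-.2415,.2),.185+np.pi)
crop('side','pics/s6.png',290,115,390,215,6)
crop('top','pics/t6.png',232,145,352,225,6.5)
E
```

```text
shift [1.154 3.282 0.552] roll 1.7830358601538665 phi -0.156 z axis [ 0.001 -0.001 -1.   ] j6 1.93 clk 6.75
```

View pics/s6.png

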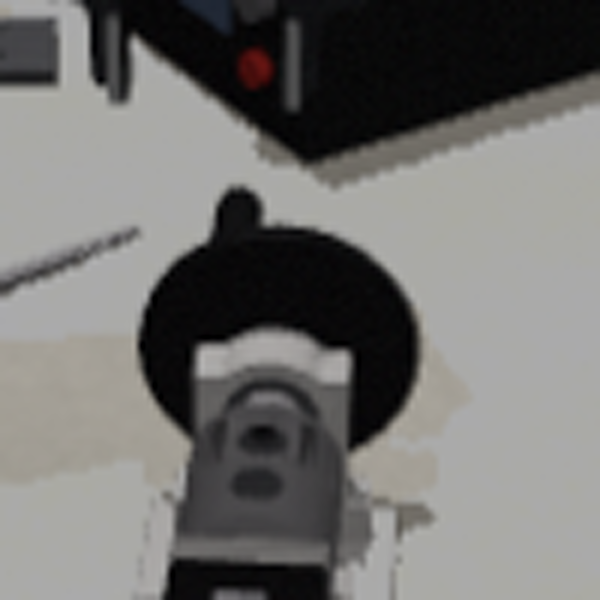

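View pics/t6.png

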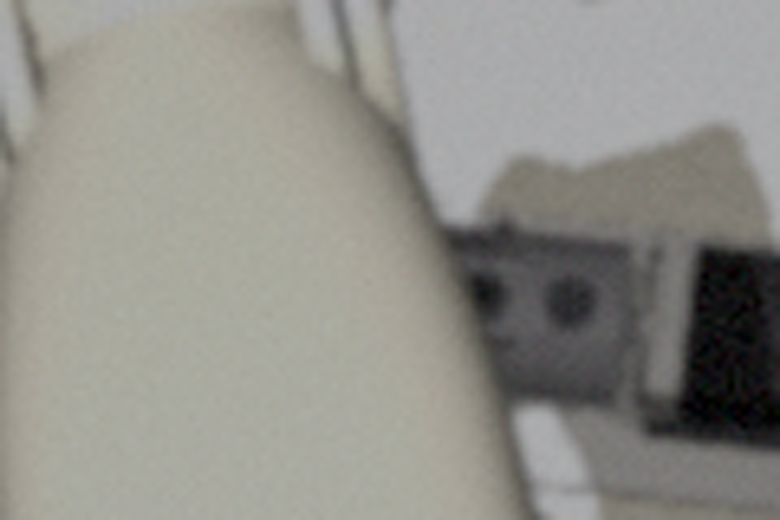

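```bash
python3 - <<'E'
from h import *
dx=np.array([.990,-.1395,0]);dy=np.array([.1395,.990,0]);O=np.array([.5095,.0530,.078])
def onp(u,v,y):
    e,d=ray('side',u,v); t=((O+y*dy-e)@dy)/(d@dy); p=e+d*t-O; return p@dx,p[2]
for nm,pt in (('before',S2(272,88)),('after',S2(240,208,290,115,6))):
    x,z=onp(*pt,.160); print(nm,x,z,np.arctan2(x,z))
# wheel rim in near face y=.102: left/right extremes & top
for nm,pts in (('w0',[S2(93,255),S2(420,255)]),('w1',[S2(139,340,290,115,6),S2(420,340,290,115,6)])):
    print(nm,[onp(*p,.105) for p in pts])
# flat strip center
x=onp(*S2(270,398,290,115,6),.038);print('flat',x,np.arctan2(*x))
m=imaging.camera('side')[150:190,320:350]
g=m.mean(2).astype(int)
for r in range(176,186): print(r,g[r-150])
E
```

```text
before 0.0020659315860482113 0.04958695937397202 0.041638719435455766
after -0.021632987076419054 0.04211669893012822 -0.474503085732019
w0 [(np.float64(-0.06167381259554118), np.float64(0.006270977548934645)), (np.float64(0.061039998350776656), np.float64(0.012284450794983706))]
w1 [(np.float64(-0.06197806858438634), np.float64(0.005465806634155149)), (np.float64(0.06110401119020099), np.float64(0.011508548162033685))]
flat (np.float64(0.00030383377974806455), np.float64(0.023808970490505413)) 0.012760622650689807
176 [  8  22  90 169 169 169 167 157 145 138 115  88  89  93  93  92  93  94
 110 132 140 143 147 158 167 165 165 159  87  10]
177 [  7  26  87 151 151 151 150 134 114  89  93  92  85  84  84  83  85  89
  93  93  96 117 138 157 167 167 166 158  73   7]
178 [  9  20  61  92  95  96  96  89  94  93  83  76  56  55  54  51  59  70
  81  86  94  96 108 132 149 148 149 140  59   6]
179 [ 8 16 54 92 93 92 93 94 94 81 52 34 34 34 40 38 38 34 42 63 86 94 96 95
 90 91 91 86 44  7]
180 [10 19 55 91 93 94 93 92 78 47 35 49 82 87 91 89 85 63 41 36 50 75 96 95
 96 92 92 86 44  8]
181 [  7  18  54  93  94  97  96  88  43  35  46  79 115 119 121 117 116 100
  78  42  34  49  89  94  96  95  92  86  40  10]
182 [ 10  16  54  94  95  97  94  71  43  53  64  89  92  96  94  85  94 100
 101  66  38  38  65  92  97  96  92  85  31   7]
183 [ 7 16 55 94 96 95 87 62 62 72 71 72 72 72 70 71 71 73 81 79 55 41 44 79
 95 92 91 86 31  9]
184 [ 8 18 54 94 91 84 70 62 74 72 72 71 72 72 70 66 68 71 72 73 68 57 49 75
 93 90 92 86 26  8]
185 [10 16 52 89 76 60 45 46 78 77 76 70 66 65 63 63 70 73 75 73 59 61 60 75
 90 92 93 85 26  8]
```

The peg now reads −0.47 rad and the flat's bright strip sits centred on the shaft at side px (334.5,181). The flat faces up to within a few hundredths of a radian, so on to the key.

carry_out(moves=[[0.2,0.5,0,0,0.4],[0.39,1,0,0,0.4],[0.39,1,0,0,0.4]])

```text
clock: 7.2
eef_pos: [0.5163, -0.0024, 0.2527]
tool_rot: [0.997, -0.076, -0.0, 0.001]
ft_force: [0.4, 0.5, 0.1]
grip_width: 0.0599
```

carry_out(moves=[[0.2,0.5,0,0,0.4],[0.39,1,0,0,0.4],[0.39,1,0,0,0.4]])

```text
clock: 7.5
eef_pos: [0.5401, -0.1074, 0.2524]
tool_rot: [0.997, -0.077, -0.0, 0.0]
ft_force: [0.5, 0.5, 0.1]
grip_width: 0.0595
```

carry_out(moves=[[0.2,0.5,0,0,0.4],[0.39,1,0,0,0.4],[0.39,1,0,-0.1,0.4],[0.39,1,0,-1,0.4],[0.39,1,0,-1,0.4],[0.39,1,0,-1,0.4],[0.39,1,0,-1,0.4],[0.39,1,0,-1,0.4],[0.39,1,0,-1,0.4],[0.39,1,0,-1,0.4],[0.39,1,0,-1,0.4],[0.39,1,0,-1,0.4],[0.39,1,0,-1,0.4]])

```text
clock: 8.8
eef_pos: [0.5633, -0.207, 0.2527]
tool_rot: [0.756, 0.655, 0.0, -0.001]
ft_force: [0.5, -0.7, 0.7]
grip_width: 0.06
```

carry_out(moves=[[0,0,0,-1,0.4],[0,0,0,-1,0.4],[0,0,0,-1,0.4],[0,0,0,-1,0.4],[0,0,0,-1,0.4],[0,0,0,-1,0.4],[0,0,0,-1,0.4],[0,0,0,-1,0.4],[0,0,0,-1,0.4],[0,0,0,-1,0.4],[0,0,0,-1,0.4]])

```text
clock: 9.9
eef_pos: [0.5633, -0.2069, 0.2527]
tool_rot: [0.072, 0.997, 0.001, -0.001]
ft_force: [-0.7, 0.5, 0.2]
grip_width: 0.0593
```

```bash
python3 - <<'E'
from h import *
go((.554,-.2415,.2),.185+np.pi)
crop('top','pics/t7.png',385,130,485,255,4.7)
crop('side','pics/s7.png',280,180,430,335,3.8)
E
```

```text
shift [ 0.042 -0.356  0.526] roll -0.20893016996014696 phi 2.998 z axis [-0.001  0.001 -1.   ] j6 -1.78 clk 9.9
```

View pics/s7.png

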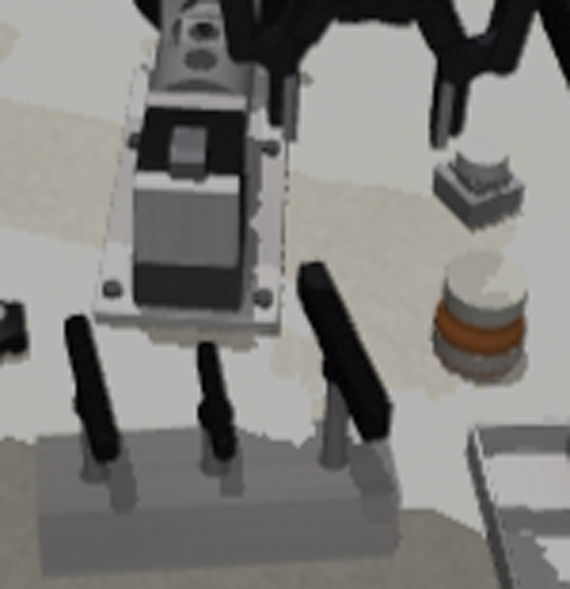

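carry_out(moves=[[0.02,-0.2,0.1,-0.1,0.4],[0.04,-0.35,0.3,-0.21,0.4],[0.04,-0.35,0.53,-0.21,0.4],[0.04,-0.35,0.53,-0.21,0.4],[0.04,-0.35,0.53,-0.21,0.4]])

```text
clock: 10.5
eef_pos: [0.5535, -0.2423, 0.2]
tool_rot: [-0.09, 0.996, 0.001, -0.001]
ft_force: [-0.1, -0.3, 0.6]
grip_width: 0.0598
```

```bash
python3 - <<'E'
from h import *
go((.554,-.2415,.136),.185+np.pi)
crop('side','pics/s8.png',290,190,440,335,3.8)
crop('top','pics/t8.png',385,130,485,255,4.7)
E
```

```text
shift [-0.007  0.006  0.64 ] roll -0.003588327877019018 phi -2.962 z axis [-0.001  0.001 -1.   ] j6 -2.163 clk 10.5
```

View pics/s8.png

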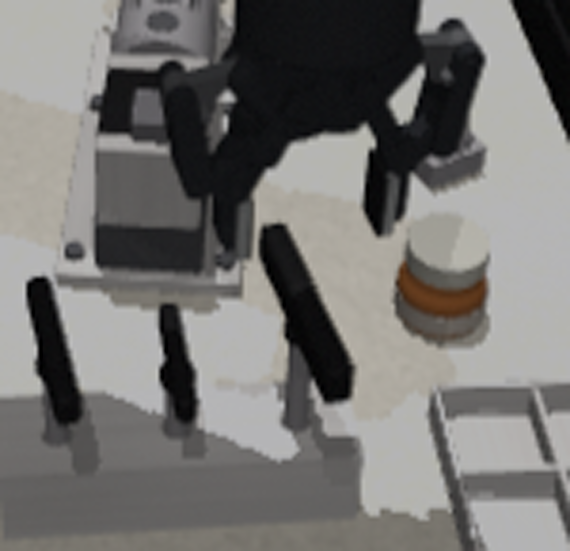

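View pics/t8.png

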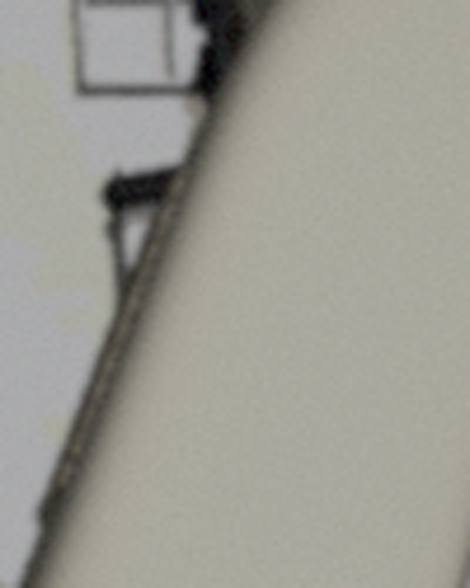

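Fingers at crop (235,245) and (383,215) straddle the big handle (308,313) and line up. Descending and gripping.

carry_out(moves=[[0,0,0.3,0,0.4],[0,0,0.64,0,0.4],[0,0,0.64,0,0.4],[0,0,0.64,0,-1],[0,0,0.64,0,-1],[0,0,0.64,0,-1],[0,0,0.64,0,-1],[0,0,0.64,0,-1],[0,0,0.64,0,-1]])

```text
clock: 11.5
eef_pos: [0.5548, -0.244, 0.1385]
tool_rot: [-0.09, 0.996, -0.001, 0.002]
ft_force: [0.9, -0.7, 6.3]
grip_width: 0.0143
```

```bash
python3 - <<'E'
from h import *
o=bot.get_obs();print(o['grip_width'],o['ft_force'],o['ft_torque'],o['eef_pos'])
crop('side','pics/s9.png',290,190,440,335,3.8)
E
```

```text
0.014255598392240719 [ 0.88846584 -0.71563954  6.27647199] [ 0.02141192 -0.1219444  -0.01246278] [ 0.55481971 -0.24395473  0.13853214]
```

View pics/s9.png

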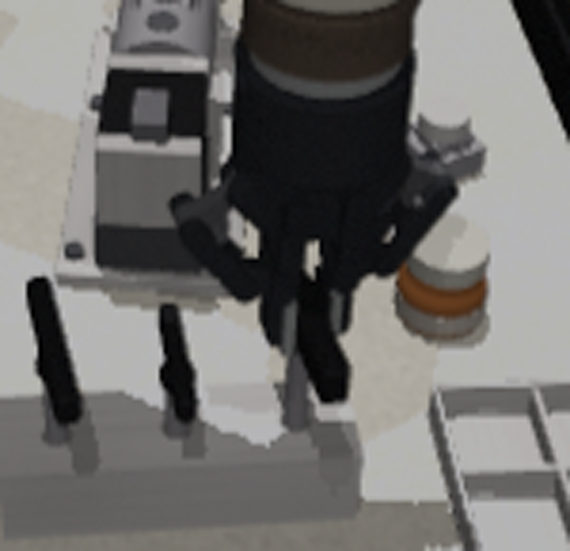

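carry_out(moves=[[0,0,-0.25,0,-1],[0,0,-0.5,0,-1],[0,0,-0.75,0,-1],[0,0,-1,0,-1],[0,0,-1,0,-1]])

```text
clock: 12.05
eef_pos: [0.555, -0.2442, 0.2401]
tool_rot: [-0.09, 0.996, -0.002, 0.003]
ft_force: [0.4, 0.1, -1.4]
grip_width: 0.0144
```

carry_out(moves=[[0,0,-0.4,0,-1],[0,0,-0.6,0,-1],[0,0,-0.6,0,-1],[0,0,-0.6,0,-1]])

```text
clock: 12.45
eef_pos: [0.553, -0.2432, 0.2945]
tool_rot: [-0.09, 0.996, 0.0, -0.001]
ft_force: [0.1, 0.4, -2.6]
grip_width: 0.0143
```

```bash
python3 - <<'E'
from h import *
o=bot.get_obs();print(o['grip_width'],o['ft_force'],o['ft_torque'],o['eef_pos'])
go((.5095,.053,.3))
crop('side','pics/s10.png',290,120,440,320,3)
crop('top','pics/t10.png',345,90,505,255,3.6)
E
```

```text
0.014285215793606941 [ 0.09258272  0.41662468 -2.59192893] [-0.02311488  0.05367594  0.0325346 ] [ 0.55302314 -0.24323554  0.29445987]
shift [-0.102  2.992 -0.052] roll None phi -2.962 z axis [-0.002  0.001 -1.   ] j6 -2.165 clk 12.45
```

View pics/s10.png

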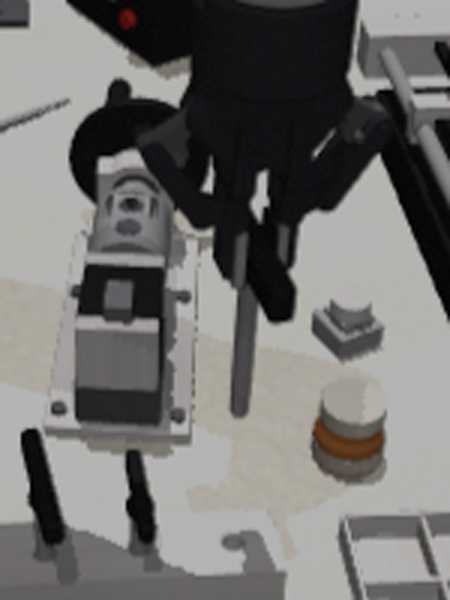

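View pics/t10.png

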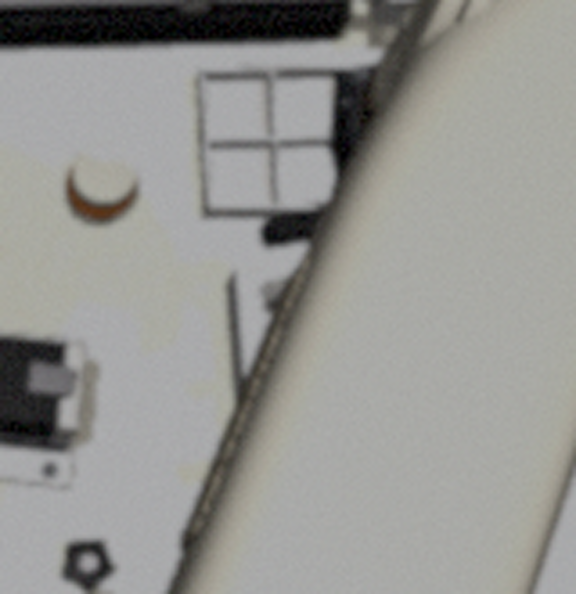

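```bash
python3 - <<'E'
from h import *
o=bot.get_obs();t=o['eef_pos'];print(t)
p=S2(239,412,290,120,3); q=plane('side',*p,t[2]-.1305); print('tip',q,q-t, 'proj of ideal',S2(0,0,290,120,3),p,proj('side',t-[0,0,.1305]))
p=S2(238,541,290,120,3); print('hole',plane('side',*p,.05))
# screw consistent with side-cam only
print('screw side', plane('side',*S2(238,371),.107), plane('side',*S2(263,438,290,115,6),.107))
E
```

```text
[ 0.55244844 -0.24299017  0.29345486]
tip [ 0.55247478 -0.23684014  0.16295486] [ 2.63330951e-05  6.15003283e-03 -1.30500000e-01] proj of ideal (289.6666666666667, 119.66666666666667) (369.3333333333333, 257.0) [369.804948   259.50751086]
hole [ 0.55788681 -0.23951172  0.05      ]
screw side [0.51008689 0.05519691 0.107     ] [0.50971277 0.0551711  0.107     ]
```

carry_out(moves=[[-0.02,0.3,0,0,-1],[-0.03,0.7,0,0,-1],[-0.03,1,0,0,-1],[-0.03,1,0,0,-1]])

```text
clock: 12.95
eef_pos: [0.537, -0.1409, 0.2946]
tool_rot: [-0.092, 0.996, 0.001, -0.002]
ft_force: [-0.7, -0.1, -2.2]
grip_width: 0.0142
```

carry_out(moves=[[-0.02,0.4,0,0,-1],[-0.03,0.8,0,0,-1],[-0.03,1,0,0,-1],[-0.03,1,0,0,-1]])

```text
clock: 13.35
eef_pos: [0.5226, -0.0435, 0.2949]
tool_rot: [-0.092, 0.996, 0.0, -0.001]
ft_force: [0.1, -0.6, -2.5]
grip_width: 0.0141
```

carry_out(moves=[[-0.02,0.3,0,0,-1],[-0.03,0.7,0,0,-1],[-0.03,0.95,0,-0.1,-1],[-0.03,0.95,0,-0.67,-1],[-0.03,0.95,0,-0.67,-1],[-0.03,0.95,0,-0.67,-1],[-0.03,0.95,0,-0.67,-1],[-0.03,0.95,0,-0.67,-1],[-0.03,0.95,0,-0.67,-1],[-0.03,0.95,0,-0.67,-1],[-0.03,0.95,0,-0.67,-1]])

```text
clock: 14.45
eef_pos: [0.5095, 0.0476, 0.2954]
tool_rot: [-0.576, 0.817, 0.0, -0.001]
ft_force: [-0.2, -0.2, -2.2]
grip_width: 0.0141
```

```bash
python3 - <<'E'
from h import *
o=bot.get_obs();print(o['grip_width'],o['ft_force'],o['ft_torque'],o['eef_pos'])
go((.511,.052,.250))
crop('side','pics/s11.png',290,110,390,210,6)
crop('top','pics/t11.png',255,120,405,235,5)
E
```

```text
0.014094181643810698 [-0.22229692 -0.16167093 -2.227689  ] [-0.03342073  0.03350904 -0.0704149 ] [0.50952523 0.04761587 0.29544534]
shift [-0.047  0.     0.454] roll None phi -1.913 z axis [-0.001 -0.    -1.   ] j6 -2.706 clk 14.45
```

View pics/s11.png

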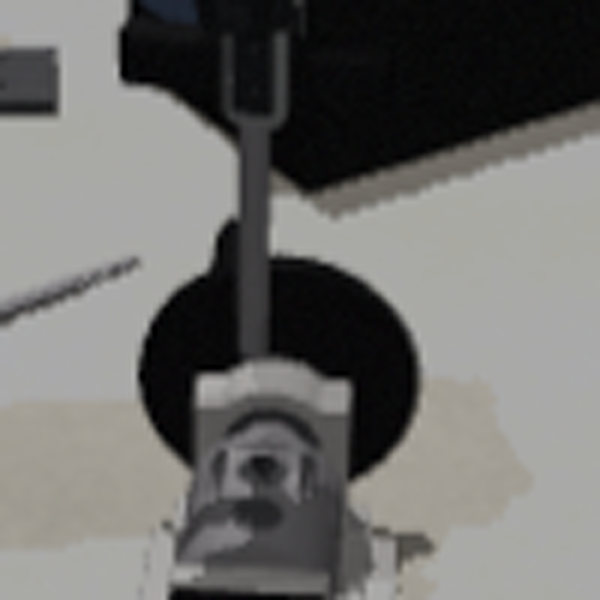

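View pics/t11.png

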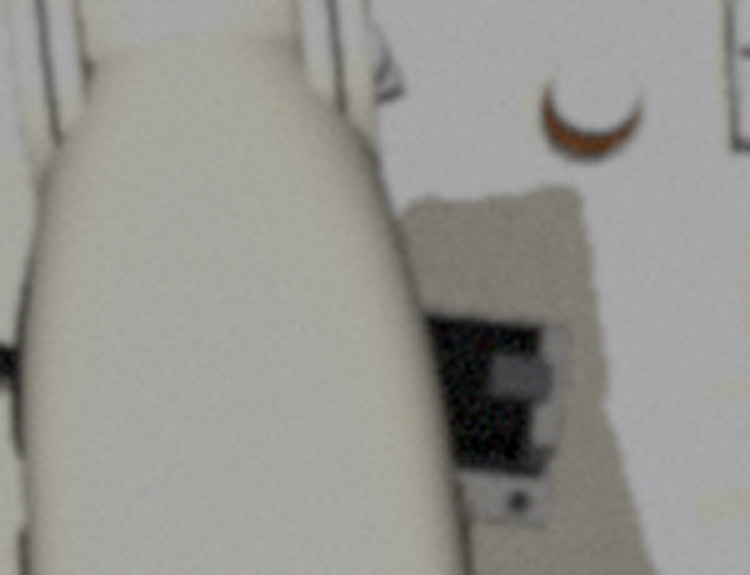

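carry_out(moves=[[-0.05,0,0.2,0,-1],[-0.05,0,0.45,0,-1],[-0.05,0,0.47,0,-1],[-0.05,0,0.47,0,-1]])

```text
clock: 14.95
eef_pos: [0.5107, 0.0531, 0.249]
tool_rot: [-0.578, 0.816, 0.0, -0.001]
ft_force: [0.5, 0.5, -1.7]
grip_width: 0.0137
```

```bash
python3 - <<'E'
from h import *
o=bot.get_obs();print(o['ft_force'],o['ft_torque'],o['eef_pos'])
crop('side','pics/s12.png',310,140,360,210,8.5)
E
```

```text
[ 0.50234577  0.53485002 -1.65579307] [ 0.02340186 -0.01826175 -0.04243552] [0.51068197 0.05306842 0.24896544]
```

View pics/s12.png

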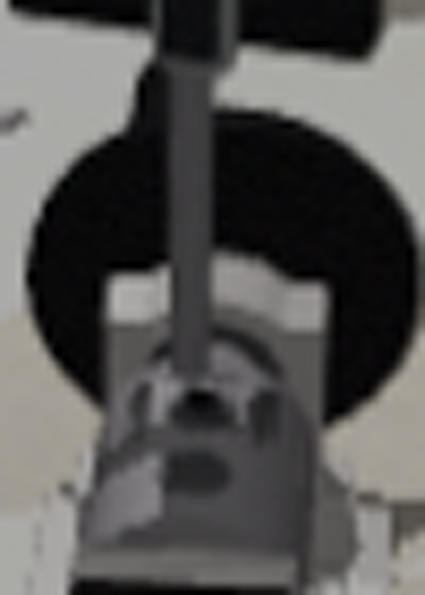

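```bash
python3 - <<'E'
from h import *
s=np.array([.5099,.0552,.107])
for dz in (0,.008,.0115,.015): 
    p=proj('side',s+[0,0,dz]); print(dz,(p-[310,140]+.5)*8.5-.5)
p=proj('side',s+[0.001,0,.0115]);print((p-[310,140]+.5)*8.5-.5)
p=proj('side',s+[0,0.001,.0115]);print((p-[310,140]+.5)*8.5-.5)
im=imaging.camera('side'); g=im.mean(2).astype(int)
print(g[172:194,326:342])
E
```

```text
0 [203.44606169 408.12487121]
0.008 [203.61319547 384.98350345]
0.0115 [203.6868165  374.78992369]
0.015 [203.76074461 364.55382644]
[207.24403703 374.66070356]
[203.4387247  372.75117425]
[[112 112 125 151 104  58  63  61  67 109 146 145 144 142 139 130]
 [166 164 152 151 101  58  63  62  67 108 146 145 143 142 139 134]
 [166 160 153 151  96  58  62  62  67 107 142 144 143 141 138 134]
 [166 154 154 152  96  58  62  63  65  94 120 129 133 138 138 133]
 [167 158 142 135  82  59  62  62  59  69  85  86  99 117 124 126]
 [149 133 105  87  70  58  62  62  59  63  79  82  86  86  88 106]
 [ 87  86  87  91  65  57  62  61  55  45  52  63  74  79  86  87]
 [ 85  85  84  80  53  56  60  59  53  39  32  31  37  55  76  83]
 [ 85  84  70  44  42  58  61  58  58  70  72  53  35  34  44  64]
 [ 85  77  37  35  51  59  60  58  64  97 104  89  67  36  32  44]
 [ 82  68  60  84  76  57  60  58  63  93 104 107  98  66  34  36]
 [ 90  92  98 115  88  58  61  58  63  91 101 100 103  97  69  46]
 [ 95 105 120 112 104  95  82  80  85  80  85  87 101 105  97  74]
 [ 68  68 133 132 131 118  89  87  96  91 101 102 106 103  84  76]
 [ 47  73 133 129 118  77  16   8  15  51  90  99 114 108  52  37]
 [ 54  82 131 116  80  47  14  11  11  26  61  83 109 108  40  37]
 [ 56  88 130  99  58  45  27  22  23  29  46  64 102  98  39  39]
 [ 61  90 115  91  56  59  37  34  32  30  36  58  94  67  37  41]
 [ 57  70  76  75  68  63  49  53  49  53  57  61  66  58  39  45]
 [ 55  70  75  75  74  73  69  74  69  76  74  68  73  63  44  53]
 [ 65  72  73  73  73  68  67  66  67  72  74  74  71  65  56  63]
 [ 74  96  94  70  60  49  43  45  47  59  69  74  73  70  67  67]]
```

carry_out(moves=[[0.017,-0.027,0,0,-1],[0.017,-0.027,0.05,0,-1],[0.017,-0.027,0.08,0,-1],[0.017,-0.027,0.08,0,-1]])

```text
clock: 15.45
eef_pos: [0.5127, 0.0506, 0.2408]
tool_rot: [-0.578, 0.816, 0.0, -0.0]
ft_force: [0.7, 0.5, -2.1]
grip_width: 0.014
```

```bash
cat >> h.py <<'E'
def st():
    o=bot.get_obs(); print('F',o['ft_force'].round(2),'T',o['ft_torque'].round(3),'p',o['eef_pos'].round(4),'j6',o['joint_pos'][5].round(3),'w',o['grip_width'].round(4),'clk',o['clock'])
E
python3 - <<'E'
from h import *
st()
crop('side','pics/s13.png',310,140,360,210,8.5)
E
```

```text
Traceback (most recent call last):
  File "h.py", line 27, in st
    o=bot.get_obs(); print('F',o['ft_force'].round(2),'T',o['ft_torque'].round(3),'p',o['eef_pos'].round(4),'j6',o['joint_pos'][5].round(3),'w',o['grip_width'].round(4),'clk',o['clock'])
                                                                                                                                                ^^^^^^^^^^^^^^^^^^^^^
AttributeError: 'float' object has no attribute 'round'
```

```bash
sed -i "s/o\['grip_width'\].round(4)/round(o['grip_width'],4)/" h.py
python3 - <<'E'
from h import *
st()
crop('side','pics/s13.png',310,140,360,210,8.5)
E
```

```text
F [ 0.68  0.5  -2.09] T [-0.006 -0.051  0.042] p [0.5127 0.0506 0.2408] j6 -2.705 w 0.014 clk 15.45
```

View pics/s13.png

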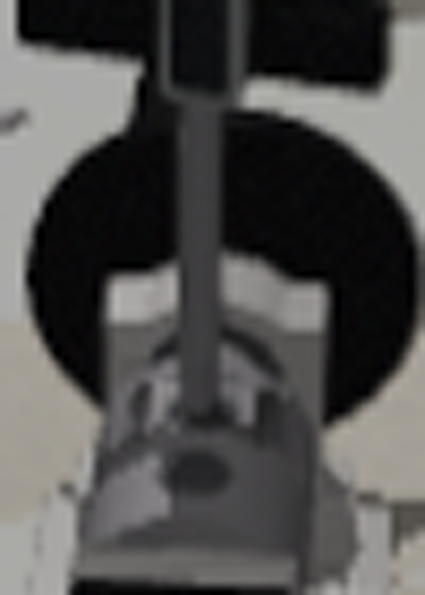

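The tip (crop 202,400) now lines up over the screw (204,408) for a point 3 mm above it. Descending to contact.

carry_out(moves=[[0,0,0.02,0,-1],[0,0,0.04,0,-1],[0,0,0.04,0,-1]])

```text
clock: 15.8
eef_pos: [0.5133, 0.051, 0.2373]
tool_rot: [-0.578, 0.816, 0.0, 0.0]
ft_force: [1.1, 1.0, -2.8]
grip_width: 0.0142
```

```bash
python3 - <<'E'
from h import *
st()
crop('side','pics/s14.png',310,140,360,210,8.5)
E
```

```text
F [ 1.11  0.96 -2.77] T [ 0.334 -0.227  0.002] p [0.5133 0.051  0.2373] j6 -2.705 w 0.0142 clk 15.8
```

View pics/s14.png

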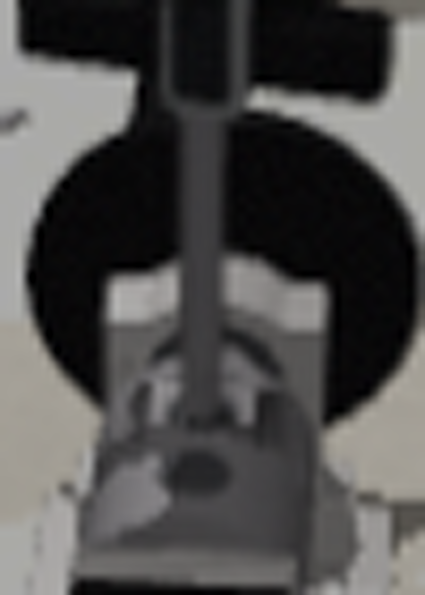

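carry_out(moves=[[0,0,0.01,0,-1],[0,0,0.02,0,-1],[0,0,0.02,0,-1]])

```text
clock: 16.15
eef_pos: [0.5134, 0.0511, 0.2355]
tool_rot: [-0.578, 0.816, 0.0, 0.001]
ft_force: [0.8, 2.1, -0.6]
grip_width: 0.0144
```

```bash
python3 - <<'E'
from h import *
st()
E
```

```text
F [ 0.79  2.14 -0.57] T [ 0.654 -0.221  0.03 ] p [0.5134 0.0511 0.2355] j6 -2.705 w 0.0144 clk 16.15
```

carry_out(moves=[[-0.01,0,0,0,-1],[-0.01,0,0.01,0,-1],[-0.01,0,0.01,0,-1]])

```text
clock: 16.45
eef_pos: [0.5135, 0.0516, 0.2345]
tool_rot: [-0.578, 0.816, -0.0, 0.0]
ft_force: [0.1, 0.9, 1.1]
grip_width: 0.0137
```

```bash
python3 - <<'E'
from h import *
st()
E
```

```text
F [0.09 0.87 1.06] T [ 0.226 -0.05   0.029] p [0.5135 0.0516 0.2345] j6 -2.703 w 0.0137 clk 16.45
```

carry_out(moves=[[-0.005,0,0.015,0.04,-1],[-0.005,0,0.02,0.08,-1],[-0.005,0,0.02,0.12,-1],[-0.005,0,0.02,0.16,-1],[-0.005,0,0.02,0.2,-1]])

```text
clock: 16.95
eef_pos: [0.5134, 0.0511, 0.2341]
tool_rot: [-0.442, 0.897, -0.001, 0.0]
ft_force: [-2.5, -2.0, 10.5]
grip_width: 0.0141
```

```bash
python3 - <<'E'
from h import *
st()
E
```

```text
F [-2.47 -2.05 10.47] T [-0.489  0.995  0.213] p [0.5134 0.0511 0.2341] j6 -2.386 w 0.0141 clk 16.95
```

carry_out(moves=[[0.016,-0.006,-0.005,0,-1],[0.016,-0.006,-0.005,0,-1]])

```text
clock: 17.15
eef_pos: [0.5132, 0.0503, 0.2341]
tool_rot: [-0.443, 0.896, -0.0, 0.001]
ft_force: [-1.6, 1.2, 7.3]
grip_width: 0.014
```

```bash
python3 - <<'E'
from h import *
st()
E
```

```text
F [-1.62  1.19  7.34] T [0.292 0.518 0.179] p [0.5132 0.0503 0.2341] j6 -2.391 w 0.014 clk 17.15
```

carry_out(moves=[[0.002,0.007,0,0.04,-1],[0.004,0.007,0,0.08,-1],[0.007,0.008,0,0.12,-1],[0.009,0.008,0,0.16,-1],[0.011,0.008,0,0.2,-1]])

```text
clock: 17.65
eef_pos: [0.512, 0.0498, 0.2341]
tool_rot: [-0.296, 0.955, -0.001, 0.001]
ft_force: [-1.6, 0.6, 7.4]
grip_width: 0.0144
```

```bash
python3 - <<'E'
from h import *
st()
E
```

```text
F [-1.64  0.56  7.38] T [0.092 0.502 0.209] p [0.512  0.0498 0.2341] j6 -2.075 w 0.0144 clk 17.65
```

carry_out(moves=[[0.0,0,0,-0.03,-1],[0.0,0,0.01,-0.06,-1],[0,0,0.02,-0.06,-1],[0,0,0.02,-0.06,-1]])

```text
clock: 18.05
eef_pos: [0.5122, 0.0499, 0.2316]
tool_rot: [-0.342, 0.94, -0.0, 0.001]
ft_force: [0.4, 0.7, 5.7]
grip_width: 0.0143
```

```bash
python3 - <<'E'
from h import *
st()
crop('side','pics/s15.png',310,140,360,210,8.5)
E
```

```text
F [0.38 0.66 5.74] T [0.227 0.103 0.065] p [0.5122 0.0499 0.2316] j6 -2.171 w 0.0143 clk 18.05
```

View pics/s15.png

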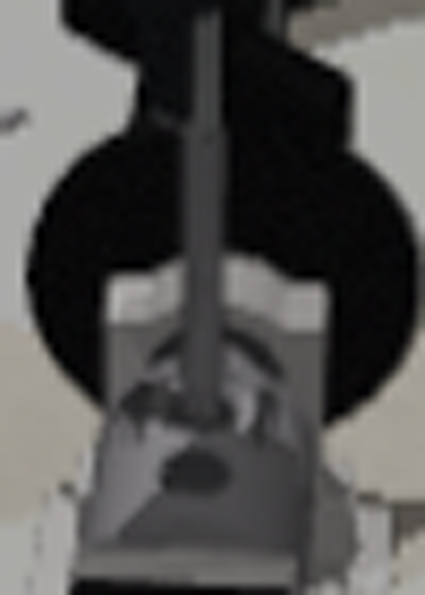

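Engaged: it sank 2.5 mm when the torque was relaxed. Seating it to the floor.

carry_out(moves=[[0,0,0.02,0,-1],[0,0,0.03,0.02,-1],[0,0,0.04,-0.01,-1],[0,0,0.04,0,-1]])

```text
clock: 18.5
eef_pos: [0.5122, 0.0499, 0.228]
tool_rot: [-0.342, 0.94, -0.0, 0.001]
ft_force: [-1.5, -0.4, 7.1]
grip_width: 0.014
```

```bash
python3 - <<'E'
from h import *
st()
E
```

```text
F [-1.47 -0.4   7.12] T [0.154 0.317 0.112] p [0.5122 0.0499 0.228 ] j6 -2.171 w 0.014 clk 18.5
```

carry_out(moves=[[0.004,0.0,0,0.075,-1],[0.008,0.001,0,0.15,-1],[0.012,0.002,0,0.225,-1],[0.016,0.004,0,0.3,-1],[0.019,0.006,0,0.375,-1],[0.023,0.008,0,0.45,-1]])

```text
clock: 19.1
eef_pos: [0.5097, 0.0491, 0.228]
tool_rot: [0.007, 1.0, -0.0, 0.001]
ft_force: [-2.5, 0.9, 8.7]
grip_width: 0.0138
```

```bash
python3 - <<'E'
from h import *
st()
E
```

```text
F [-2.53  0.89  8.65] T [0.179 0.512 0.174] p [0.5097 0.0491 0.228 ] j6 -1.461 w 0.0138 clk 19.1
```

carry_out(moves=[[0.009,0.0,0,0.075,-1],[0.013,0.001,0,0.15,-1],[0.017,0.002,0,0.225,-1],[0.022,0.004,0,0.3,-1],[0.026,0.006,0,0.375,-1],[0.03,0.008,0,0.45,-1]])

```text
clock: 19.7
eef_pos: [0.5069, 0.0502, 0.228]
tool_rot: [0.353, 0.936, 0.0, 0.001]
ft_force: [-0.6, 1.4, 7.0]
grip_width: 0.0141
```

```bash
python3 - <<'E'
from h import *
st()
E
```

```text
F [-0.61  1.4   7.04] T [0.365 0.37  0.218] p [0.5069 0.0502 0.228 ] j6 -0.752 w 0.0141 clk 19.7
```

carry_out(moves=[[0.004,0.002,0,0.07,-1],[0.007,0.003,0,0.13,-1],[0.01,0.004,0,0.19,-1],[0.01,0.004,0,0.19,-1]])

```text
clock: 20.1
eef_pos: [0.5064, 0.0511, 0.228]
tool_rot: [0.486, 0.874, 0.001, 0.001]
ft_force: [-0.7, 0.8, 7.9]
grip_width: 0.0141
```

carry_out(moves=[[0.004,0.0,0,0.07,-1],[0.007,0.001,0,0.13,-1],[0.01,0.002,0,0.19,-1],[0.01,0.002,0,0.19,-1]])

```text
clock: 20.5
eef_pos: [0.506, 0.0522, 0.228]
tool_rot: [0.611, 0.792, 0.001, 0.001]
ft_force: [-1.2, -0.3, 6.6]
grip_width: 0.0143
```

```bash
python3 - <<'E'
from h import *
st()
E
```

```text
F [-1.16 -0.26  6.63] T [0.337 0.332 0.241] p [0.506  0.0522 0.228 ] j6 -0.154 w 0.0143 clk 20.5
```

carry_out(moves=[[0.004,0.0,0,0.05,-1],[0.006,0,0,0.1,-1],[0.006,0,0,0.1,-1]])

```text
clock: 20.8
eef_pos: [0.5059, 0.0528, 0.228]
tool_rot: [0.671, 0.742, 0.001, 0.001]
ft_force: [-1.8, 1.7, 8.0]
grip_width: 0.0137
```

```bash
python3 - <<'E'
from h import *
st()
E
```

```text
F [-1.83  1.68  8.02] T [0.377 0.342 0.311] p [0.5059 0.0528 0.228 ] j6 0.004 w 0.0137 clk 20.8
```

carry_out(moves=[[0.004,0.0,0,0.04,-1],[0.006,0,0,0.08,-1],[0.006,0,0,0.08,-1]])

```text
clock: 21.1
eef_pos: [0.5058, 0.0533, 0.228]
tool_rot: [0.716, 0.698, 0.001, 0.001]
ft_force: [-1.5, 0.8, 6.8]
grip_width: 0.0139
```

```bash
python3 - <<'E'
from h import *
st()
E
```

```text
F [-1.51  0.84  6.78] T [0.284 0.353 0.385] p [0.5058 0.0533 0.228 ] j6 0.13 w 0.0139 clk 21.1
```

carry_out(moves=[[0.004,0.0,0,0.04,-1],[0.006,0,0,0.08,-1],[0.006,0,0,0.08,-1]])

```text
clock: 21.4
eef_pos: [0.5059, 0.0538, 0.228]
tool_rot: [0.758, 0.652, 0.001, 0.001]
ft_force: [-0.7, 1.3, 8.0]
grip_width: 0.014
```

```bash
python3 - <<'E'
from h import *
st()
E
```

```text
F [-0.74  1.35  7.99] T [0.216 0.307 0.353] p [0.5059 0.0538 0.228 ] j6 0.257 w 0.014 clk 21.4
```

carry_out(moves=[[0.003,0.0,0,0.04,-1],[0.003,0,0,0.04,-1]])

```text
clock: 21.6
eef_pos: [0.506, 0.0541, 0.228]
tool_rot: [0.778, 0.628, 0.001, 0.001]
ft_force: [-1.7, 0.6, 6.9]
grip_width: 0.0141
```

```bash
python3 - <<'E'
from h import *
st()
E
```

```text
F [-1.7   0.62  6.89] T [0.219 0.304 0.459] p [0.506  0.0541 0.228 ] j6 0.32 w 0.0141 clk 21.6
```

carry_out(moves=[[0,0,0,0.03,-1]])

```text
clock: 21.7
eef_pos: [0.506, 0.0542, 0.228]
tool_rot: [0.793, 0.609, 0.001, 0.001]
ft_force: [-1.5, 0.7, 6.5]
grip_width: 0.0138
```

```bash
python3 - <<'E'
from h import *
st(); print(bot.get_obs()['tau'][5])
E
```

```text
F [-1.54  0.7   6.51] T [0.266 0.253 0.659] p [0.506  0.0542 0.228 ] j6 0.367 w 0.0138 clk 21.7
0.09417731780558825
```

carry_out(moves=[[0,0,0,0,-1]])

```text
clock: 21.8
eef_pos: [0.506, 0.0542, 0.228]
tool_rot: [0.793, 0.61, 0.001, 0.001]
ft_force: [-1.4, 0.7, 7.2]
grip_width: 0.0141
```

```bash
python3 - <<'E'
from h import *
st(); print(bot.get_obs()['tau'][5])
E
```

```text
F [-1.37  0.67  7.17] T [0.211 0.301 0.516] p [0.506  0.0542 0.228 ] j6 0.367 w 0.0141 clk 21.8
0.6636257283389568
```

carry_out(moves=[[0,0,0,0,-1]])

```text
clock: 21.9
eef_pos: [0.506, 0.0542, 0.228]
tool_rot: [0.793, 0.61, 0.001, 0.001]
ft_force: [-1.7, 0.9, 6.8]
grip_width: 0.014
```

```bash
python3 - <<'E'
from h import *
st(); print(bot.get_obs()['tau'][5])
E
```

```text
F [-1.73  0.9   6.83] T [0.301 0.258 0.485] p [0.506  0.0542 0.228 ] j6 0.366 w 0.014 clk 21.9
0.5203204974532127
```

Torque settles at about 0.5 N m. Now relax the twist slightly and lift the key out straight.

carry_out(moves=[[0,0,0,-0.03,-1],[0,0,-0.1,-0.03,-1],[0,0,-0.3,-0.03,-1],[0,0,-0.6,-0.03,-1],[0,0,-0.75,-0.03,-1],[0,0,-0.75,-0.03,-1]])

```text
clock: 22.5
eef_pos: [0.5065, 0.0538, 0.3036]
tool_rot: [0.779, 0.627, 0.001, 0.001]
ft_force: [-0.1, 0.6, -2.4]
grip_width: 0.0141
```

```bash
python3 - <<'E'
from h import *
st(); go((.5534,-.2362,.30),.185)
E
```

```text
F [-0.06  0.63 -2.44] T [ 0.018 -0.019  0.037] p [0.5065 0.0538 0.3036] j6 0.321 w 0.0141 clk 22.5
shift [-2.733  1.075  0.039] roll 0.7457497639776367 phi 1.356 z axis [ 0.003 -0.    -1.   ] j6 0.321 clk 22.5
```

carry_out(moves=[[-0.3,0.1,0,0,-1],[-0.6,0.24,0,0,-1],[-0.9,0.36,0,0,-1],[-0.9,0.36,0,0,-1]])

```text
clock: 22.9
eef_pos: [0.5213, -0.045, 0.2997]
tool_rot: [0.78, 0.626, -0.002, -0.0]
ft_force: [-0.3, 0.4, -2.7]
grip_width: 0.014
```

carry_out(moves=[[-0.4,0.14,0,0,-1],[-0.8,0.3,0,0,-1],[-0.9,0.36,0,0,-1],[-0.9,0.36,0,0,-1]])

```text
clock: 23.3
eef_pos: [0.5375, -0.1382, 0.3001]
tool_rot: [0.779, 0.627, -0.001, -0.001]
ft_force: [0.1, -0.0, -2.7]
grip_width: 0.0137
```

carry_out(moves=[[-0.3,0.1,0,0,-1],[-0.6,0.24,0,0,-1],[-0.9,0.36,0,0.09,-1],[-0.92,0.36,0,0.18,-1],[-0.92,0.36,0,0.27,-1],[-0.92,0.36,0,0.36,-1],[-0.92,0.36,0,0.45,-1],[-0.92,0.36,0,0.54,-1],[-0.92,0.36,0,0.63,-1],[-0.92,0.36,0,0.72,-1],[-0.92,0.36,0,0.75,-1],[-0.92,0.36,0,0.75,-1]])

```text
clock: 24.5
eef_pos: [0.5536, -0.2325, 0.3012]
tool_rot: [0.996, 0.091, -0.001, -0.001]
ft_force: [0.9, -1.4, -1.1]
grip_width: 0.0142
```

```bash
python3 - <<'E'
from h import *
st(); go((.5534,-.2362,.20),.185)
crop('side','pics/s16.png',290,140,440,335,3)
crop('side','pics/s16b.png',310,140,360,210,8.5)
E
```

```text
F [ 0.9  -1.38 -1.08] T [-0.019 -0.051 -0.035] p [ 0.5536 -0.2325  0.3012] j6 0.991 w 0.0142 clk 24.5
shift [-0.007  0.038  1.012] roll -0.0019714920453527233 phi 0.182 z axis [-0.001  0.001 -1.   ] j6 0.991 clk 24.5
```

View pics/s16.png

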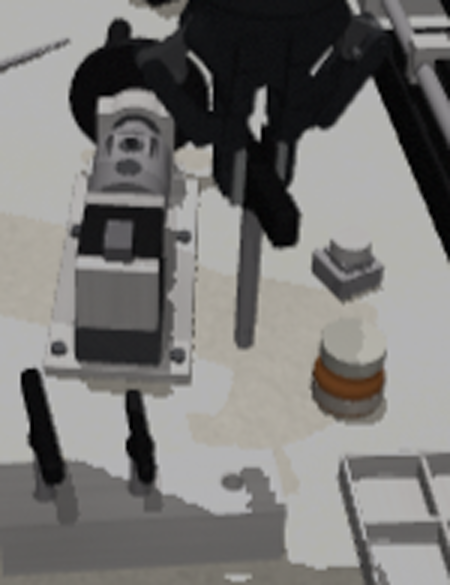

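View pics/s16b.png

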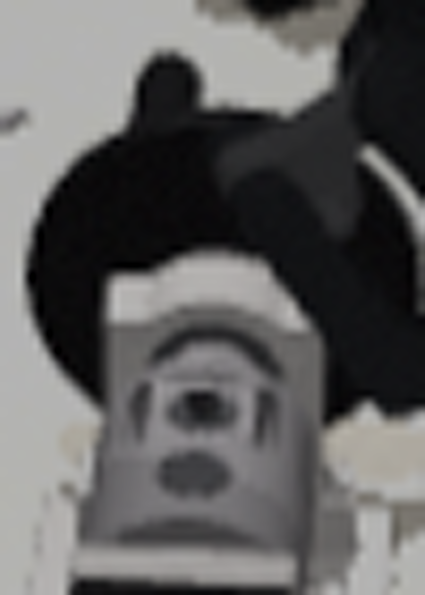

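carry_out(moves=[[-0.007,0.038,0.3,0,-1],[-0.007,0.038,0.6,0,-1],[-0.007,0.038,0.9,0,-1],[-0.007,0.038,1,0,-1],[-0.007,0.038,1,0,-1]])

```text
clock: 25.1
eef_pos: [0.5526, -0.2376, 0.2]
tool_rot: [0.996, 0.09, -0.002, -0.001]
ft_force: [0.4, -0.1, -1.6]
grip_width: 0.0139
```

```bash
python3 - <<'E'
from h import *
st(); go((.5534,-.2362,.19),.185)
crop('side','pics/s17.png',340,250,400,320,8)
print('proj hole, tip', proj('side',(.5541,-.2401,.05)), proj('side',bot.get_obs()['eef_pos']+[.0007,-.0039,-.1305]))
E
```

```text
F [ 0.38 -0.12 -1.59] T [ 0.078  0.007 -0.028] p [ 0.5526 -0.2376  0.2   ] j6 0.984 w 0.0139 clk 25.1
shift [ 0.011 -0.012  0.1  ] roll -0.0027560561107157454 phi 0.181 z axis [-0.004  0.002 -1.   ] j6 0.984 clk 25.1
proj hole, tip [367.07201473 300.32365891] [367.93190423 293.70223232]
```

View pics/s17.png

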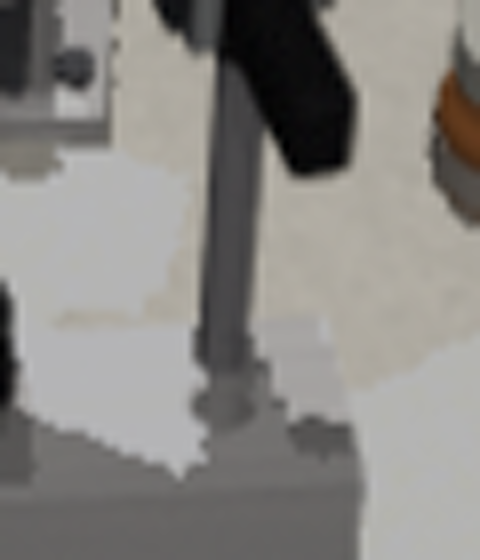

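Tip at crop (222,358) is about 1 mm left of the hole centre (227,405). Correcting and lowering gently.

carry_out(moves=[[0.012,-0.012,0.0,0,-1],[0.012,-0.012,0.08,0,-1],[0.012,-0.012,0.15,0,-1],[0.012,-0.012,0.2,0,-1],[0.012,-0.012,0.22,0,-1],[0.012,-0.012,0.22,0,-1]])

```text
clock: 25.75
eef_pos: [0.5545, -0.237, 0.1799]
tool_rot: [0.996, 0.09, -0.0, -0.0]
ft_force: [-1.4, -0.7, -0.6]
grip_width: 0.0138
```

```bash
python3 - <<'E'
from h import *
st(); go((.5534,-.2362,.14),.185)
crop('side','pics/s18.png',340,250,400,320,8)
E
```

```text
F [-1.41 -0.7  -0.65] T [0.172 0.139 0.029] p [ 0.5545 -0.237   0.1799] j6 0.987 w 0.0138 clk 25.75
shift [-0.009 -0.01   0.399] roll -0.0032952672558385176 phi 0.18 z axis [-0.  0. -1.] j6 0.987 clk 25.75
```

View pics/s18.png

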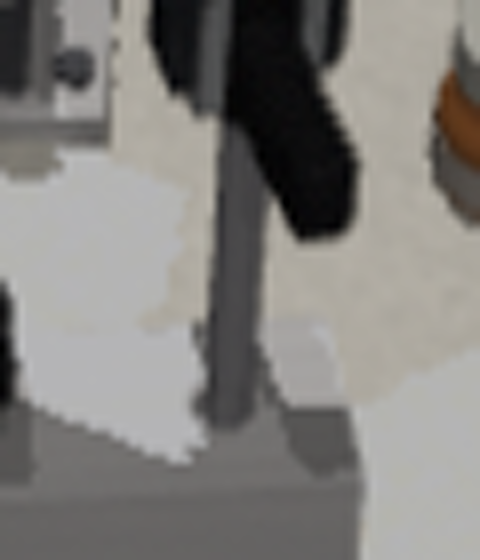

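carry_out(moves=[[-0.008,-0.01,-0.01,0,-1],[-0.008,-0.01,0.03,0,-1],[-0.008,-0.01,0.06,0,-1],[-0.008,-0.01,0.06,0,-1]])

```text
clock: 26.2
eef_pos: [0.5534, -0.2359, 0.1729]
tool_rot: [0.996, 0.09, -0.0, -0.001]
ft_force: [0.4, 1.1, -2.7]
grip_width: 0.0141
```

```bash
python3 - <<'E'
from h import *
st()
crop('side','pics/s19.png',340,250,400,320,8)
E
```

```text
F [ 0.41  1.09 -2.75] T [ 0.429 -0.094  0.029] p [ 0.5534 -0.2359  0.1729] j6 0.988 w 0.0141 clk 26.2
```

View pics/s19.png

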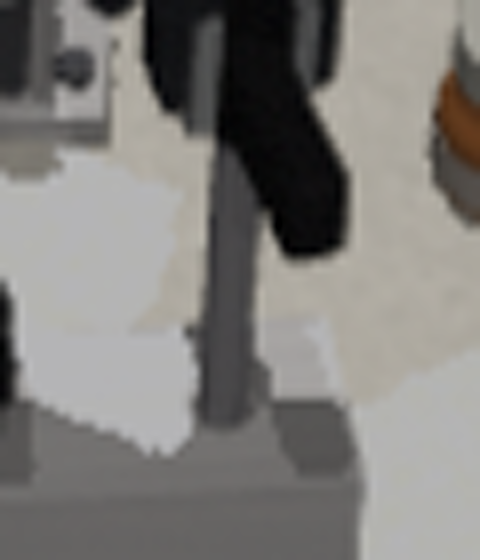

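It is in the hole (tip 8 mm below the stand top, no vertical force). Lowering the rest.

carry_out(moves=[[0,-0.006,0.1,0,-1],[0,-0.006,0.2,0,-1],[0,-0.006,0.28,0,-1],[0,-0.006,0.32,0,-1],[0,-0.006,0.33,0,-1],[0,-0.006,0.33,0,-1]])

```text
clock: 26.85
eef_pos: [0.5533, -0.2355, 0.1402]
tool_rot: [0.996, 0.09, -0.0, -0.0]
ft_force: [0.5, 1.5, -1.2]
grip_width: 0.0137
```

```bash
python3 - <<'E'
from h import *
st()
E
```

```text
F [ 0.54  1.54 -1.17] T [ 0.547 -0.141  0.042] p [ 0.5533 -0.2355  0.1402] j6 0.988 w 0.0137 clk 26.85
```

carry_out(moves=[[0,-0.004,0.012,0,-1],[0,-0.004,0.012,0,-1],[0,-0.004,0.012,0,0.2],[0,-0.004,0.012,0,0.2],[0,-0.004,0.012,0,0.2],[0,-0.004,0.012,0,0.2],[0,-0.004,-0.2,0,0.2],[0,-0.004,-0.5,0,0.2],[0,-0.004,-0.9,0,0.2],[0,-0.004,-0.9,0,0.2]])

```text
clock: 27.85
eef_pos: [0.5563, -0.2367, 0.2375]
tool_rot: [0.996, 0.09, 0.005, 0.003]
ft_force: [0.8, -0.5, 0.1]
grip_width: 0.0512
```

carry_out(moves=[[-0.4,0,-0.2,0,0.2],[-0.9,0,-0.4,0,0.2],[-1,0,-0.4,0,0.2],[-1,0,-0.4,0,0.2]])

```text
clock: 28.25
eef_pos: [0.4538, -0.2538, 0.2718]
tool_rot: [0.996, 0.089, 0.001, 0.001]
ft_force: [-0.2, 0.8, -0.4]
grip_width: 0.0514
```

carry_out(moves=[[-0.4,0,0,0,0.2],[-0.9,0,0,0,0.2],[-1,0,0,0,0.2],[-1,0,0,0,0.2]])

```text
clock: 28.65
eef_pos: [0.3563, -0.2712, 0.2704]
tool_rot: [0.996, 0.089, 0.0, -0.0]
ft_force: [0.7, -0.3, 0.0]
grip_width: 0.0512
```

```bash
python3 - <<'E'
from h import *
st()
crop('side','pics/s20.png',250,130,430,335,2.9)
crop('top','pics/t20.png',230,120,480,260,3.1)
E
```

```text
F [ 0.67 -0.29  0.02] T [ 0.005 -0.1    0.02 ] p [ 0.3563 -0.2712  0.2704] j6 0.742 w 0.0512 clk 28.65
```

View pics/s20.png

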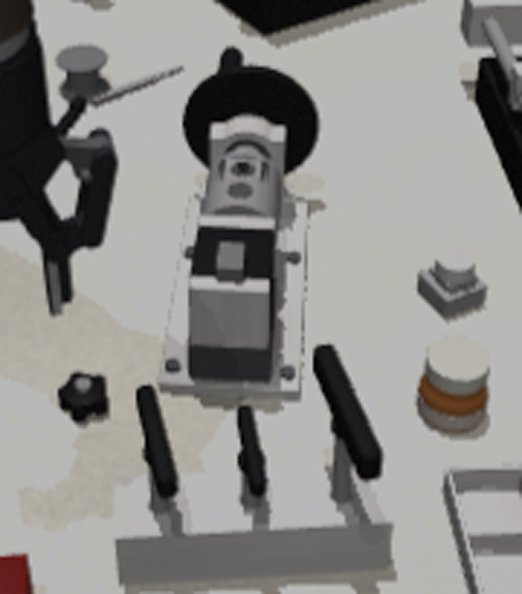

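View pics/t20.png

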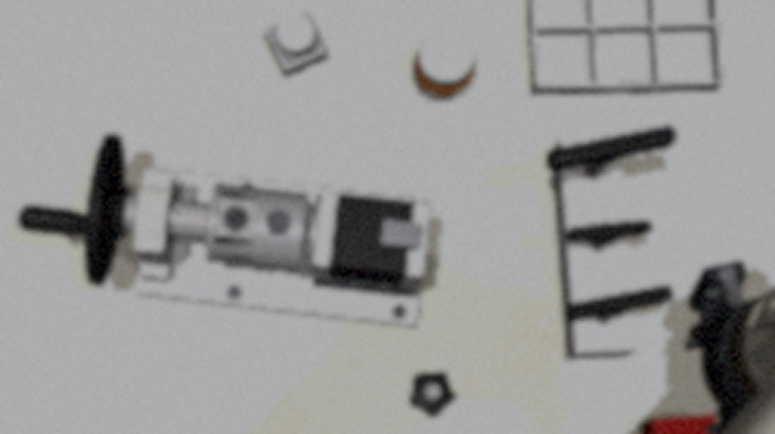

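The key stands upright at the +x end of the stand, seen at side crop (347,410). The neighbouring keys and bystanders have not moved, the crank peg still leans toward −x, and the arm is clear.

```bash
python3 - <<'E'
from h import *
print(order.job_done()); st()
E
```

```text
the job is handed in; nothing more can be done
None
the job is handed in; nothing more can be done
```

The job is done and handed in at about 28.7 s of the 72 s allowed. No verdict was reported.

- **Shaft:** I turned the crank until the flat faced up. The side camera read the handle at −0.47 rad (target −0.5), and the flat's strip was centred on the shaft.
- **Setscrew:** I tightened the screw beside the bare shaft clockwise. The last two held readings of the wrist torque were 0.52 and 0.49 N m. The one before them, taken just after the last turn, was 0.66 N m, still under the 0.8 N m limit. Individual torque readings scattered by a few hundredths of a N m.
- **Key:** The big key is back upright in its own hole, turned half a turn from how it started. The final pictures show the other tools and parts where they were, with the arm clear.
- **Disagreement:** The two cameras differed by about 3 mm in y at the screw. I settled the final alignment from the side camera and from contact forces.

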